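Locate a valve housing in the 3-2-1 fixture

ROBOT

A 7-joint arm with a two-finger parallel gripper is mounted at the origin on a cart in front of the work surface, level with it; the furniture and walls round the work are solid. World frame = base frame: x ahead of the robot, y to its left, z up, the work surface at z = 0. Lengths are in m, angles in rad, forces in N, time in s.
With the tool pointing down it reaches from about 0.35 to 0.9 m from the base axis. Payload 8.1 kg.
Tool frame: the origin (TCP) lies midway between the tips of the shut fingers; the grasp point (between the pads) lies 19 mm behind it (arm.hold_point_z is the distance from the TCP to the grasp point, in m); z points along the fingers, y is the direction in which the jaws open and shut (so a half turn about z gives the same grasp; the last joint's range is limited). The gripper opens to 92 mm and grips with 3 to 60 N. Pads are 19 mm wide; open, the fingers measure 130 mm over their backs; the gripper's body (75 mm by 190 mm) begins 47 mm behind the grasp point.
Start: joints at [1.107, 0.434, 0.025, 1.573, -0.012, 1.134, -0.075], TCP at [0.221, -0.585, 0.227] pointing down, gripper open.
Joint ranges: [-2.62, 2.62], [-0.44, 2.09], [-1.27, 1.32], [0.08, 2.57], [-1.32, 4.46], [0.12, 2], [-2.74, 2.74]. Speed limits (rad/s): [2.22, 2.22, 3.01, 3.01, 3.14, 3.14, 3.14].

INTERFACE

Orientations are given as a rotation vector (axis times angle).
In Python, from cell import arm gives the robot as it stands.
- The arm moves only by the shell command python3 -m pendant 'ROWS' [FORCE]. ROWS is JSON, a list of rows, each a list of 3 entries, a list of its own where there are three numbers: the shift along the tool's x, y, z in m, then the turn, a rotation vector about the tool's x, y, z in degrees, then the finger opening in m, from 0 to 0.0918. A call has 1 to 10 rows; each row shifts and turns the commanded pose from where the row before left it, along the tool's axes as they then stand; what a row does not reach is not made up. A row lasts 1/8 s, in which the tool goes at most 62.5 mm and 10.7 degrees, less where a joint would pass 70% of its speed; a pose out of reach is approached as far as the arm can. A call with a gripper value outside its range is refused whole. The fingers move at their own pace and stop on an object; FORCE is the grip in N (left out, the last holds). Time passes only in rows, so rows that do not move let the fingers close. It gives the time, the measured TCP pose, the force and the opening at its end, in the units of the state.
- arm.observe(): the state, without advancing time (a new reading comes with each control period).
- arm.get_image(name): name is "side" or "top"; returns (picture, depth): 480x640x3 uint8, red, green, blue; 480x640 float32, m along the optical axis (not along the pixel's ray), 0 where there is no reading.
- arm.camera_params(name): a dict with "fovy" (degrees; the focal length in pixels is half the picture's height over the tangent of half this angle, whatever the lens; pixels are square), "cx", "cy" (the principal point, pixels), "rvec" (rotation vector, rad) and "tvec" (3), from world to camera coordinates, as OpenCV has them. Camera axes: x right, y down, z forward; pixel columns grow to the right and rows downward; lengths in m; the calibration is good to about 2 mm. A picture is of the moment at which its call begins. camera_params takes no time and is no camera call.
- arm.sign_off(): hands the job in, once; it reports no verdict.
Trained networks look in the newest picture that a camera, given by its name, has taken for a name from the list of things; names that differ only in an ending like _2 or _b are one class to them, and where a whole thing is asked for, a point or a joint stands for the part that bears it (a point fixed in the world has none). Each returns a list of dicts, best first, with "conf" (0 to 1); they miss things now and then, are a little off and sometimes report something else, mostly with a low value. They report only what shows in the picture. A call takes as long as a camera call. They do not tell look-alikes from the thing itself.
- arm.look_for(camera, label): "rect" ([centre column, centre row, width, height] in pixels, round what is visible of it).
- arm.masks_of(camera, label): "pixels" (480x640 bool, what is visible of it) and "rect" ([centre column, centre row, width, height] in pixels, round what is visible of it).
The state is a dict: "clock": time; "joints": joint angles; "dq": joint speeds; "joint_efforts": joint torques, N m; "position": TCP position; "ee_rot": TCP orientation; "force": force on the tool from outside, world axes, zero at the start; "ft_torque": the same for the moment, N m; "width": opening from 0.0 (shut) to 1.0 (fully open).
Only numpy, scipy, OpenCV 4.12 (cv2) and the standard library are available. Lean on these libraries where they do the work, as an engineer would, in place of code of your own. Each camera call takes 0.05 s, during which the arm holds its last target.

TASK

Take the valve housing with the rectangular foot (not the round-footed one; leave that where it is) and set it on the middle of the steel fixture plate, clear of the stops, with its long sides along the long rail, and press it down firmly so that it sits flat. Then slide it across the plate until its long side bears on the rail, and after that along the rail until its end bears on the short end stop; let go and leave it there, flat and against both.

Things in the scene. Friction and masses are not known exactly. Their poses are not given: they have to be found in the camera images.
- housing_center (a point): Centre (28 mm above its underside) of the loose aluminium valve housing to load: 0.3 kg, 56 mm high, upright on the bench. Rectangular foot, 64 mm along its x, 90 mm along its y, 22 mm high; centred on it a square neck 30 x 30 mm (sides along x and y), 34 mm high, with a round port in its top: grip it by the neck. Either way round (half turn) is right.
- housing: The same valve housing as a whole; origin at the centre of its underside, axes as above.
- round_center (a point): Centre (half-way up, 28 mm above its underside) of the other loose aluminium housing, which has the same 30 mm square neck and height of 56 mm but a round foot of 70 mm diameter. Not to be used; it must stay where it is.
- fixture: Fixture plate, rigid steel, bolted down: 160 mm along its x (roughly away from the robot), 200 mm along its y (roughly to the left), 12 mm thick; origin at the centre of its underside, on the bench. Rail along its far (+x) side, end stop on its left (+y) side. Housing pressed down: 10 to 20 N for half a second; it touches the rail with its centre at plate x = +24 mm, the end stop at y = +31 mm.
- rail: Dark steel rail on the plate, 18 mm along plate x, 130 mm along y, 14 mm high; origin at the centre of its underside, at plate x = +65, y = 0 mm, on the plate's upper face. Bearing face: the long one towards the robot, at plate x = +56 mm, 24 mm from a housing standing centred on the plate.
- end_stop: Dark steel end stop on the plate, 34 mm along plate x, 18 mm along y, 14 mm high; origin at the centre of its underside, at plate x = +20, y = +85 mm, on the plate's upper face. Bearing face: towards plate -y, at y = +76 mm, 31 mm from a housing standing centred on the plate.
There are look-alikes about, which are no part of the job. What is shaped like the housing but blue or yellow is not meant.

How it is judged:
On the way, in this order (a step that is already met when the one before it is completed fails the run):
1. the housing is pressed down flat (more than 6 N for 0.2 s) on the open plate, at least 10 mm clear of the rail and the end stop, its long sides along the rail within 0.2 rad (z of housing_center in the frame of fixture between 0.035 and 0.045 m and angle between housing_center's own z axis and vertical below 0.1 rad and angle between the y axis of housing_center and the y axis of fixture, either way round below 0.2 rad and x of housing_center in the frame of fixture between -0.048 and 0.014 m and y of housing_center in the frame of fixture between -0.055 and 0.021 m and contact force between housing and fixture above 6 N), for 0.2 s.
2. flat on the plate, it touches the rail or is within 4 mm of it, while it is still 10 mm or more clear of the end stop (z of housing_center in the frame of fixture between 0.035 and 0.045 m and angle between housing_center's own z axis and vertical below 0.1 rad and angle between the y axis of housing_center and the y axis of fixture, either way round below 0.2 rad and x of housing_center in the frame of fixture between 0.014 and 0.03 m and y of housing_center in the frame of fixture below 0.021 m and (contact force between housing and rail above 0.5 N or x of housing_center in the frame of fixture above 0.02 m)), for 0.05 s.
3. flat on the plate and at the rail (within 10 mm), it touches the end stop or is within 4 mm of it (z of housing_center in the frame of fixture between 0.035 and 0.045 m and angle between housing_center's own z axis and vertical below 0.1 rad and angle between the y axis of housing_center and the y axis of fixture, either way round below 0.2 rad and x of housing_center in the frame of fixture between 0.014 and 0.03 m and y of housing_center in the frame of fixture between 0.021 and 0.037 m and (contact force between housing and end_stop above 0.5 N or y of housing_center in the frame of fixture above 0.027 m)), for 0.05 s.
At the end, for the whole second after the job is handed in: The rectangular-footed housing rests flat on the fixture plate (height within 5 mm, tilt under 0.1 rad), its long side along the rail within 0.2 rad, within 10 mm of the rail and within 10 mm of the end stop, at rest and released (z of housing_center in the frame of fixture between 0.035 and 0.045 m and angle between housing_center's own z axis and vertical below 0.1 rad and angle between the y axis of housing_center and the y axis of fixture, either way round below 0.2 rad and x of housing_center in the frame of fixture between 0.014 and 0.03 m and y of housing_center in the frame of fixture between 0.021 and 0.037 m and linear speed of housing below 0.02 m/s); the robot touches nothing.
It fails at once if the round-footed housing is moved by more than 30 mm (distance of round_center from where it was at the start of the episode above 0.03 m).
It also fails if it takes over 45 s, if anything falls off the work surface, if the arm or the gripper's body presses on something with over 40 N, if the wrist force passes 120 N, or if a joint passes its speed limit or range.

## Working session

There is one attempt and no reset: what is moved stays moved. The work goes in short steps, Python scripts to look and compute and a shell command to move; the robot and the scene stay as the last step left them, time stands still between calls to the robot, and variables do not carry over. Pictures are saved under pics/ and viewed, and the job is handed in when it is done.

```bash
mkdir -p pics; ls; cat > h.py <<'E'
import numpy as np,cv2
from cell import arm
def snap(n,fn):
    im,d=arm.get_image(n); cv2.imwrite('pics/'+fn,im[:,:,::-1]); np.savez('pics/'+n+'.npz',im=im,d=d); return im,d
def world(n,d):
    p=arm.camera_params(n); f=240/np.tan(np.radians(p['fovy'])/2)
    R=cv2.Rodrigues(np.array(p['rvec'],float))[0]; t=np.array(p['tvec'],float).ravel()
    v,u=np.mgrid[0:480,0:640]; c=np.stack([(u-p['cx'])/f*d,(v-p['cy'])/f*d,d],-1)
    return (c-t)@R
E
python3 - <<'E'
from h import *
for n in('top','side'):
    snap(n,n+'0.png'); p=arm.camera_params(n); print(n,{k:np.round(v,3) for k,v in p.items()})
o=arm.observe(); print({k:np.round(v,3) for k,v in o.items()}, arm.hold_point_z)
for l in('housing','round_center','fixture','rail','end_stop'):
    for n in('top','side'): print(l,n,[(np.round(r['conf'],2),np.round(r['rect'])) for r in arm.look_for(n,l)])
E
```

```text
pics
top {'fovy': np.float64(49.326), 'cx': np.float64(317.07), 'cy': np.float64(237.919), 'rvec': array([ 2.218, -2.155,  0.093]), 'tvec': array([-0.176,  0.543,  1.335])}
side {'fovy': np.float64(46.158), 'cx': np.float64(316.612), 'cy': np.float64(237.058), 'rvec': array([ 0.977,  2.661, -0.811]), 'tvec': array([ 0.515, -0.183,  1.79 ])}
{'clock': np.float64(0.1), 'joints': array([ 1.107,  0.435,  0.025,  1.574, -0.012,  1.134, -0.075]), 'dq': array([ 0.001, -0.002, -0.002, -0.003, -0.001, -0.001,  0.   ]), 'joint_efforts': array([ 2.0000e-03, -6.6913e+01,  9.8700e-01, -3.1515e+01, -6.1000e-02,
        3.7000e-02,  0.0000e+00]), 'position': array([ 0.22 , -0.584,  0.226]), 'ee_rot': array([-3.089e+00, -5.630e-01,  1.000e-03]), 'force': array([ 0.029, -0.084, -1.194]), 'ft_torque': array([ 0.013, -0.025, -0.008]), 'width': np.float64(0.999)} 0.0188
housing top [(np.float64(0.96), array([402., 224.,  36.,  38.])), (np.float64(0.94), array([422., 282.,  38.,  29.])), (np.float64(0.92), array([479., 262.,  39.,  43.])), (np.float64(0.63), array([314., 278.,  33.,  40.])), (np.float64(
[... 157 characters left out ...]
)), (np.float64(0.74), array([241., 149.,  28.,  24.])), (np.float64(0.66), array([344., 223.,  33.,  32.])), (np.float64(0.58), array([286., 165.,  27.,  32.]))]
round_center top [(np.float64(0.55), array([329., 222.,  28.,  24.]))]
round_center side [(np.float64(0.76), array([295., 241.,  21.,  22.]))]
fixture top [(np.float64(0.76), array([220., 218.,  93.,  76.]))]
fixture side [(np.float64(0.81), array([363., 311.,  84.,  82.]))]
rail top [(np.float64(0.58), array([224., 194.,  46.,  20.]))]
rail side [(np.float64(0.54), array([343., 316.,  30.,  40.]))]
end_stop top [(np.float64(0.59), array([190., 204.,   9.,  12.]))]
end_stop side [(np.float64(0.64), array([372., 334.,  14.,  11.]))]
```

View pics/top0.png

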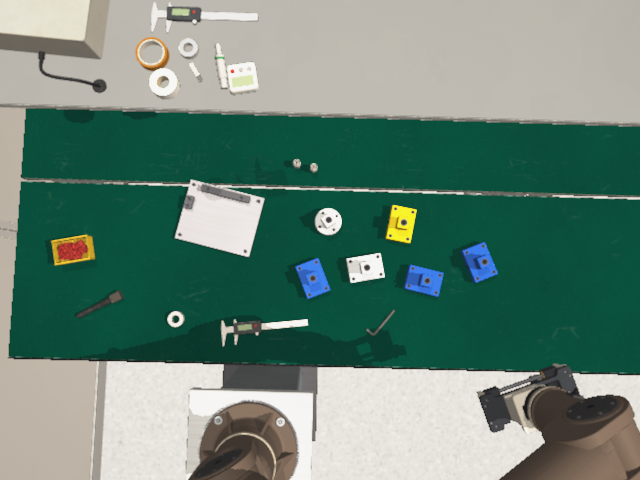

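View pics/side0.png

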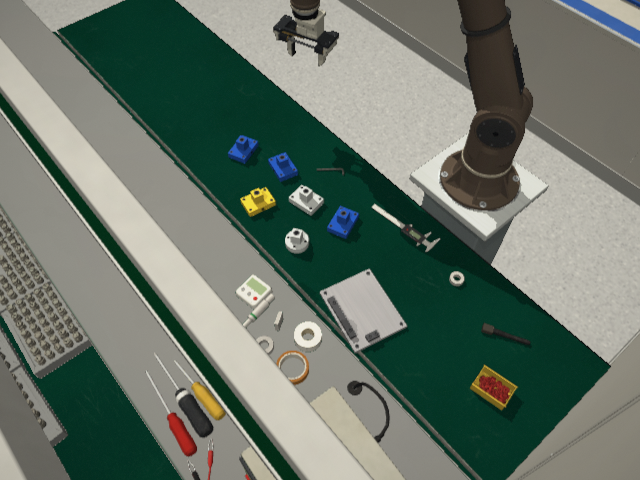

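```bash
python3 - <<'E'
import cv2
im=cv2.imread('pics/top0.png'); cv2.imwrite('pics/topc.png',cv2.resize(im[165:315,150:510],None,fx=2.2,fy=2.2,interpolation=2))
im=cv2.imread('pics/side0.png'); cv2.imwrite('pics/sidec.png',cv2.resize(im[130:370,210:430],None,fx=2.4,fy=2.4,interpolation=2))
E
```

```text
(no output)
```

View pics/topc.png

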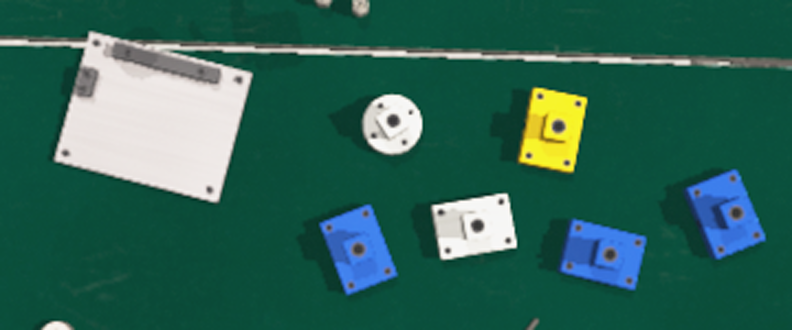

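View pics/sidec.png

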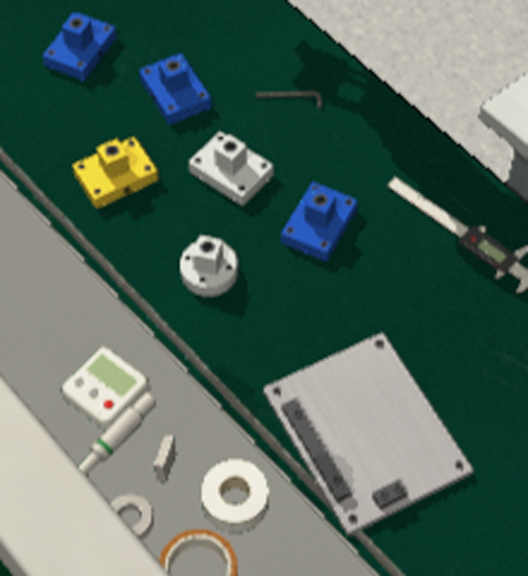

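Candidates in the top view are blue at (313,278), (424,281) and (480,262), yellow at (402,224), bare aluminium with a rectangular foot at (366,267), and bare aluminium with a round foot at (329,221). The one at (366,267), side (306,200), is meant, because it alone is uncoloured with a rectangular foot. The enlarged crops confirm this. The plate is at (220,218) top, with the rail on its far side and the stop on its left. Next I'll measure poses.

```bash
cat > m.py <<'E'
from h import *
def segs(n,c,rad):
    z=np.load('pics/'+n+'.npz'); W=world(n,z['d']); im=z['im'].astype(int)
    ok=(z['d']>0)
    return W,im,ok
def rect(P):
    r=cv2.minAreaRect((P[:,:2]*1000).astype(np.float32)); b=cv2.boxPoints(r); return r
E
python3 - <<'E'
from m import *
for n in('top','side'):
    z=np.load('pics/'+n+'.npz'); d=z['d'];W=world(n,d);hsv=cv2.cvtColor(z['im'],cv2.COLOR_RGB2HSV)
    for l in('housing','fixture','rail','end_stop'):
        for r in arm.masks_of(n,l):
            m=r['pixels']&(d>0); 
            if l=='housing' and np.median(hsv[m][:,1])>80: continue
            P=W[m]; zz=P[:,2]; 
            print(n,l,round(r['conf'],2),np.round(r['rect']),m.sum(),'z',np.round(np.percentile(zz,[2,25,50,75,98]),4))
            lo={'housing':.012,'fixture':.004,'rail':.018,'end_stop':.018}[l]
            Q=P[zz>lo]
            if len(Q)>4:print('   rect',np.round(rect(Q)[0],1),np.round(rect(Q)[1],1),round(rect(Q)[2],1))
            if l=='housing':
                Q=P[zz>.045]; print('   neck',len(Q),np.round(rect(Q)[0],1),np.round(rect(Q)[1],1),round(rect(Q)[2],1))
            if l=='fixture':
                Q=P[(zz>.006)&(zz<.018)];print('   plate',np.round(rect(Q)[0],1),np.round(rect(Q)[1],1),round(rect(Q)[2],1), cv2.boxPoints(rect(Q)).round())
E
```

```text
top housing 0.96 [365. 268.  36.  28.] 877 z [0.0051 0.0202 0.0224 0.0254 0.0586]
   rect [ 476.2 -287.6] [64.2 90.2] 11.3
   neck 141 [ 476.  -287.9] [29.6 30.1] 12.9
top fixture 0.71 [221. 216.  95.  77.] 4590 z [0.0064 0.0103 0.0122 0.0147 0.0282]
   rect [595.7  96.3] [200.8 159.7] 77.3
   plate [595.7  96.2] [200.8 159.6] 77.2 [[496.  16.]
 [651. -19.]
 [696. 177.]
 [540. 212.]]
top rail 0.74 [222. 191.  50.  22.] 345 z [0.0133 0.0238 0.0261 0.0277 0.0313]
   rect [658.8  82. ] [127.8  18.5] 77.0
side housing 0.81 [307. 199.  33.  27.] 583 z [0.0042 0.0181 0.0221 0.0297 0.0588]
   rect [ 478.3 -285.6] [66.7 94.6] 13.1
   neck 101 [ 477.4 -284.8] [32.8 31.8] 11.6
side housing 0.29 [363. 310.  89.  84.] 4044 z [0.0041 0.0097 0.0121 0.0148 0.0282]
   rect [596.9  99.2] [200.  160.1] 77.0
   neck 0 [0. 0.] [0. 0.] 0.0
side fixture 0.79 [364. 311.  84.  83.] 4020 z [0.0039 0.0097 0.0121 0.0148 0.0282]
   rect [595.1  98. ] [204.1 164.4] 77.7
   plate [595.2  97.6] [204.6 162.8] 76.8 [[493.  17.]
 [651. -21.]
 [698. 179.]
 [539. 216.]]
side rail 0.76 [344. 318.  29.  40.] 356 z [0.0111 0.0227 0.0251 0.0275 0.0313]
   rect [659.4  83.4] [131.3  19.3] 77.4
side rail 0.41 [307. 200.  35.  25.] 596 z [0.0037 0.0181 0.0221 0.0291 0.0589]
   rect [ 477.6 -284.6] [66.7 92.5] 12.7
```

```bash
cat > go.py <<'E'
import sys
from h import *
def R(): return cv2.Rodrigues(np.array(arm.observe()['ee_rot'],float))[0]
def plan(p,yaw):
    o=arm.observe(); r=R(); y=np.degrees(np.arctan2(r[1,0],r[0,0]))
    a=np.radians(yaw); T=np.array([[np.cos(a),np.sin(a),0],[np.sin(a),-np.cos(a),0],[0,0,-1]])
    e=cv2.Rodrigues(r.T@T)[0].ravel()
    print('t',round(o['clock'],2),'pos',np.round(o['position'],4),'yaw',round(y,2),'turn(tool,deg)',np.round(np.degrees(e),2),'shift mm after turn',np.round(1000*T.T@(np.array(p)-o['position']),1),'F',np.round(o['force'],1))
F0=np.array([.5955,.0970]); FY=-12.8
def plate(x,y,z):
    a=np.radians(FY); return [F0[0]+x*np.cos(a)-y*np.sin(a),F0[1]+x*np.sin(a)+y*np.cos(a),z]
if __name__=='__main__':
    v=[float(s) for s in sys.argv[2:]]
    plan(plate(*v[:3]) if sys.argv[1]=='p' else v[:3], FY if sys.argv[1]=='p' else v[3])
E
python3 go.py w .4768 -.2872 .12 12
```

```text
t 1.0 pos [ 0.2206 -0.5848  0.2267] yaw 20.67 turn(tool,deg) [ 0.   -0.    8.67] shift mm after turn [ 312.4 -237.8  106.7] F [-0.2 -0.5  0. ]
```

```bash
python3 -m pendant '[[[0,0,0],[0,0,8.7],0.0918],[[0.039,-0.030,0.008],[0,0,0],0.0918],[[0.039,-0.030,0.008],[0,0,0],0.0918],[[0.039,-0.030,0.008],[0,0,0],0.0918],[[0.039,-0.030,0.008],[0,0,0],0.0918],[[0.039,-0.030,0.008],[0,0,0],0.0918],[[0.039,-0.030,0.008],[0,0,0],0.0918],[[0.039,-0.030,0.008],[0,0,0],0.0918],[[0.039,-0.028,0.008],[0,0,0],0.0918],[[0,0,0],[0,0,0],0.0918]]' 30; python3 go.py w .4768 -.2872 .12 12
```

```text
clock: 2.25
position: [0.4793, -0.2829, 0.1622]
ee_rot: [-3.121, -0.338, -0.001]
force: [-0.4, -0.2, -0.4]
width: 0.998
t 2.25 pos [ 0.4793 -0.2829  0.1622] yaw 12.37 turn(tool,deg) [-0.11 -0.07  0.37] shift mm after turn [-3.3  3.7 42.2] F [-0.4 -0.2 -0.4]
```

```bash
python3 -m pendant '[[[-0.003,0.004,0.03],[0,0,0],0.0918],[[0,0,0.03],[0,0,0],0.0918],[[0,0,0],[0,0,0],0.0918],[[0,0,0],[0,0,0],0.0918]]' ; python3 go.py w .4768 -.2872 .028 12; python3 - <<'E'
from h import *
a,_=snap('side','side1.png'); b,_=snap('top','top1.png')
cv2.imwrite('pics/c1.png',np.hstack([cv2.resize(a[130:250,240:380],(560,480)),cv2.resize(b[220:320,320:420],(240,480))])[:,:,::-1])
E
```

```text
clock: 2.75
position: [0.4747, -0.2925, 0.1038]
ee_rot: [3.124, 0.326, 0.001]
force: [-0.3, 0.1, 1.5]
width: 1.002
t 2.75 pos [ 0.4747 -0.2925  0.1038] yaw 11.93 turn(tool,deg) [ 0.05 -0.04 -0.07] shift mm after turn [ 3.2 -4.7 75.8] F [-0.3  0.1  1.5]
```

View pics/c1.png

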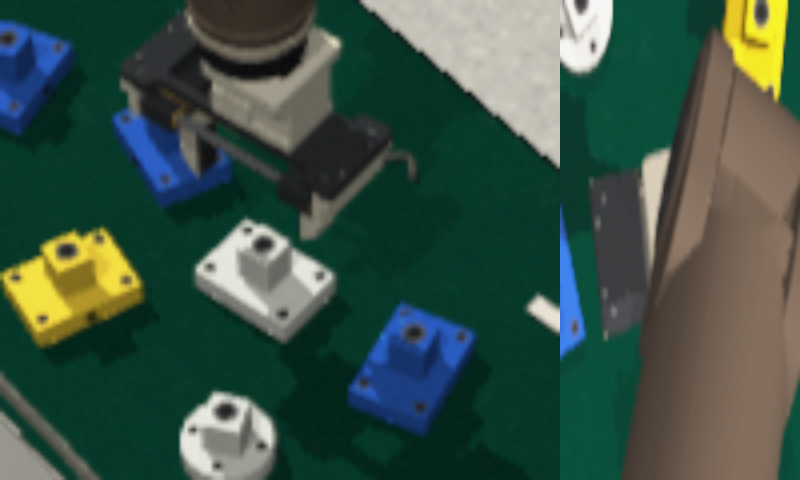

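The side view shows the open gripper about 0.1 m up behind the white housing, with no contact. I'll correct by (3, -5) mm and descend.

```bash
python3 -m pendant '[[[0.003,-0.005,0.02],[0,0,0],0.0918],[[0,0,0.02],[0,0,0],0.0918],[[0,0,0],[0,0,0],0.0918],[[0,0,0],[0,0,0],0.0918]]' ; python3 go.py w .4768 -.2872 .028 12
```

```text
clock: 3.35
position: [0.4769, -0.2867, 0.0639]
ee_rot: [3.124, 0.327, 0.002]
force: [-0.4, -0.6, 0.0]
width: 1.004
t 3.35 pos [ 0.4769 -0.2867  0.0639] yaw 11.96 turn(tool,deg) [ 0.06 -0.07 -0.04] shift mm after turn [-0.2  0.4 35.9] F [-0.4 -0.6  0. ]
```

```bash
python3 -m pendant '[[[0,0,0.02],[0,0,0],0.0918],[[0,0,0.015],[0,0,0],0.0918],[[0,0,0],[0,0,0],0.0918],[[0,0,0],[0,0,0],0.0],[[0,0,0],[0,0,0],0.0],[[0,0,0],[0,0,0],0.0],[[0,0,0],[0,0,0],0.0],[[0,0,0],[0,0,0],0.0],[[0,0,0],[0,0,0],0.0]]' 40; python3 go.py w .4768 -.2872 .028 12
```

```text
clock: 4.47
position: [0.4763, -0.2863, 0.0277]
ee_rot: [3.124, 0.328, -0.0]
force: [0.3, -0.1, 0.2]
width: 0.396
t 4.47 pos [ 0.4763 -0.2863  0.0277] yaw 11.97 turn(tool,deg) [ 0.    0.   -0.03] shift mm after turn [ 0.3  1.  -0.3] F [ 0.3 -0.1  0.2]
```

```bash
python3 -m pendant '[[[0,0,0],[0,0,0],0.0],[[0,0,0],[0,0,0],0.0],[[0,0,0],[0,0,0],0.0],[[0,0,0],[0,0,0],0.0]]'
```

```text
clock: 4.97
position: [0.4763, -0.2863, 0.0277]
ee_rot: [3.124, 0.327, -0.0]
force: [0.3, -0.5, -0.9]
width: 0.328
```

```bash
python3 -m pendant '[[[0,0,-0.03],[0,0,0],0.0],[[0,0,-0.04],[0,0,0],0.0],[[0,0,-0.04],[0,0,0],0.0],[[0,0,-0.02],[0,0,8.3],0.0],[[0,0,0],[0,0,8.3],0.0],[[0,0,0],[0,0,8.2],0.0],[[0,0,0],[0,0,0],0.0]]'; python3 go.py p -.005 -.005 .1
```

```text
clock: 5.85
position: [0.4759, -0.286, 0.1574]
ee_rot: [-3.122, 0.349, 0.001]
force: [-0.2, 0.8, -3.3]
width: 0.325
t 5.85 pos [ 0.4759 -0.286   0.1574] yaw -12.77 turn(tool,deg) [-0.    0.05  0.03] shift mm after turn [  26.8 -394.9   57.4] F [-0.2  0.8 -3.3]
```

```bash
python3 -m pendant '[[[0.003,-0.02,0],[0,0,0],0.0],[[0.003,-0.045,0],[0,0,0],0.0],[[0.003,-0.045,0],[0,0,0],0.0],[[0.003,-0.045,0],[0,0,0],0.0],[[0.003,-0.045,0],[0,0,0],0.0],[[0.003,-0.045,0],[0,0,0],0.0],[[0.003,-0.045,0],[0,0,0],0.0],[[0.003,-0.045,0],[0,0,0],0.0],[[0.003,-0.04,0],[0,0,0],0.0],[[0,-0.02,0],[0,0,0],0.0]]'; python3 -m pendant '[[[0,0,0.01],[0,0,0],0.0],[[0,0,0.01],[0,0,0],0.0],[[0,0,0],[0,0,0],0.0],[[0,0,0],[0,0,0],0.0]]';python3 go.py p -.005 -.005 .04
python3 - <<'E'
from h import *
a,_=snap('side','side2.png'); b,_=snap('top','top2.png')
cv2.imwrite('pics/c2.png',np.hstack([cv2.resize(a[210:370,270:430],(480,480)),cv2.resize(b[160:280,160:280],(320,480))])[:,:,::-1])
E
```

```text
clock: 7.1
position: [0.5903, 0.0956, 0.1573]
ee_rot: [-3.122, 0.342, 0.001]
force: [-0.5, -0.8, -3.1]
width: 0.324
clock: 7.6
position: [0.5903, 0.0917, 0.1378]
ee_rot: [3.121, -0.353, -0.0]
force: [0.5, 0.7, -1.9]
width: 0.324
t 7.6 pos [0.5903 0.0917 0.1378] yaw -12.91 turn(tool,deg) [ 0.02 -0.   -0.11] shift mm after turn [-1.1 -1.3 97.8] F [ 0.5  0.7 -1.9]
```

View pics/c2.png

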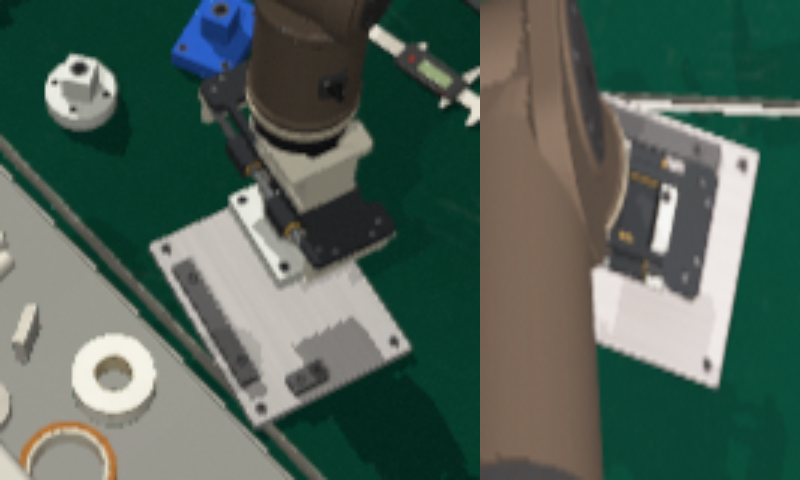

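The housing is held upright above the middle of the plate, with its long side parallel to the rail (side crop about (270,230)). I'll lower it now.

```bash
python3 -m pendant '[[[-0.001,-0.001,0.03],[0,0,0],0.0],[[0,0,0.03],[0,0,0],0.0],[[0,0,0.02],[0,0,0],0.0],[[0,0,0.01],[0,0,0],0.0],[[0,0,0],[0,0,0],0.0],[[0,0,0],[0,0,0],0.0]]';python3 go.py p -.005 -.005 .04
```

```text
clock: 8.45
position: [0.5903, 0.0942, 0.0487]
ee_rot: [-3.121, 0.351, -0.002]
force: [0.1, 0.2, -2.5]
width: 0.322
t 8.45 pos [0.5903 0.0942 0.0487] yaw -12.84 turn(tool,deg) [-0.04 -0.08 -0.04] shift mm after turn [-0.6  1.1  8.7] F [ 0.1  0.2 -2.5]
```

```bash
python3 -m pendant '[[[0,0,0.004],[0,0,0],0.0],[[0,0,0.003],[0,0,0],0.0],[[0,0,0],[0,0,0],0.0]]';python3 go.py p -.005 -.005 .04
```

```text
clock: 8.82
position: [0.5894, 0.094, 0.0405]
ee_rot: [3.122, -0.351, -0.001]
force: [0.4, 1.2, -2.8]
width: 0.323
t 8.82 pos [0.5894 0.094  0.0405] yaw -12.83 turn(tool,deg) [ 0.01  0.02 -0.03] shift mm after turn [0.3 0.7 0.5] F [ 0.4  1.2 -2.8]
```

```bash
python3 -m pendant '[[[0,0,0.001],[0,0,0],0.0],[[0,0,0.0005],[0,0,0],0.0],[[0,0,0],[0,0,0],0.0]]'
```

```text
clock: 9.2
position: [0.5897, 0.0941, 0.0397]
ee_rot: [-3.122, 0.351, -0.001]
force: [-3.4, -1.2, 4.9]
width: 0.326
```

```bash
python3 -m pendant '[[[0,0,0.0005],[0,0,0],0.0],[[0,0,0],[0,0,0],0.0]]'
```

```text
clock: 9.45
position: [0.5897, 0.094, 0.0397]
ee_rot: [-3.122, 0.351, -0.001]
force: [-4.5, -0.8, 11.5]
width: 0.321
```

```bash
python3 -m pendant '[[[0,0,0.0003],[0,0,0],0.0],[[0,0,0],[0,0,0],0.0],[[0,0,0],[0,0,0],0.0],[[0,0,0],[0,0,0],0.0],[[0,0,0],[0,0,0],0.0]]'; python3 - <<'E'
from h import *
import go
a,_=snap('side','side3.png'); z=np.load('pics/side.npz')
cv2.imwrite('pics/c3.png',cv2.resize(a[240:370,290:430],(646,600))[:,:,::-1])
r=arm.masks_of('side','housing')
W=world('side',z['d'])
for q in r: print(q['conf'],np.round(q['rect']))
E
```

```text
clock: 10.07
position: [0.5897, 0.094, 0.0397]
ee_rot: [-3.122, 0.351, -0.001]
force: [-5.3, -0.6, 14.6]
width: 0.326
0.93 [338. 225.  21.  29.]
0.78 [282. 168.  31.  29.]
0.64 [243. 150.  32.  25.]
0.6 [257. 205.  34.  26.]
0.53 [358. 308.  25.  28.]
```

View pics/c3.png

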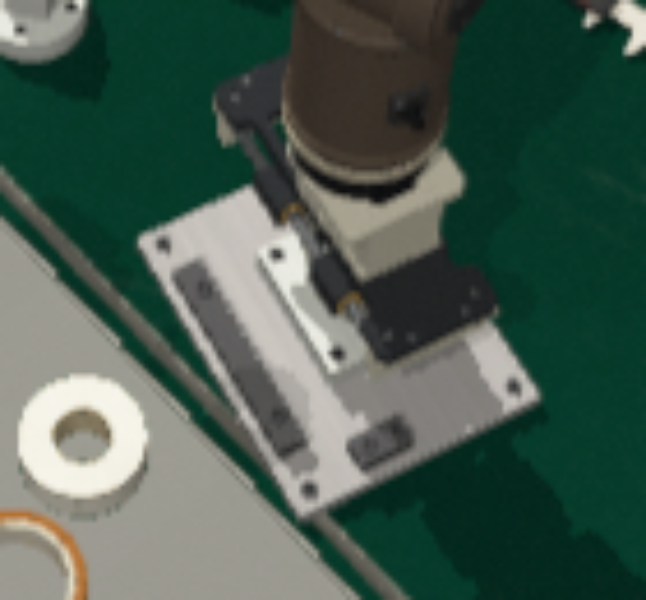

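Flat on the plate with about 15 N held, and the long edge parallel to the rail, clear of both stops. I'll ease the pressure and slide it to the rail.

```bash
python3 -m pendant '[[[0,0,-0.0010],[0,0,0],0.0],[[0.006,0,0],[0,0,0],0.0],[[0.006,0,0],[0,0,0],0.0],[[0.006,0,0],[0,0,0],0.0],[[0.004,0,0],[0,0,0],0.0],[[0,0,0],[0,0,0],0.0]]';python3 go.py p .024 -.005 .0397
```

```text
clock: 10.92
position: [0.6114, 0.0896, 0.0397]
ee_rot: [-3.121, 0.351, -0.0]
force: [-1.7, 0.7, 5.2]
width: 0.322
t 10.93 pos [0.6114 0.0896 0.0397] yaw -12.82 turn(tool,deg) [-0.03 -0.01 -0.02] shift mm after turn [6.9 1.3 0. ] F [-1.7  0.7  5.2]
```

```bash
python3 -m pendant '[[[0.003,0,0],[0,0,0],0.0],[[0.002,0,0],[0,0,0],0.0],[[0,0,0],[0,0,0],0.0]]';python3 go.py p .024 -.005 .0397
```

```text
clock: 11.3
position: [0.6158, 0.0887, 0.0398]
ee_rot: [-3.121, 0.35, 0.0]
force: [-3.6, 1.1, 6.0]
width: 0.324
t 11.3 pos [0.6158 0.0887 0.0398] yaw -12.8 turn(tool,deg) [-0.03  0.02 -0.  ] shift mm after turn [2.3 1.4 0.1] F [-3.6  1.1  6. ]
```

```bash
python3 -m pendant '[[[0.001,0,0],[0,0,0],0.0],[[0,0,0],[0,0,0],0.0]]';python3 go.py p .024 -.005 .0397
```

```text
clock: 11.55
position: [0.6166, 0.0885, 0.0397]
ee_rot: [-3.122, 0.35, 0.001]
force: [-5.0, 1.9, 7.4]
width: 0.323
t 11.55 pos [0.6166 0.0885 0.0397] yaw -12.8 turn(tool,deg) [-0.02  0.04 -0.  ] shift mm after turn [1.6 1.3 0. ] F [-5.   1.9  7.4]
```

```bash
python3 -m pendant '[[[0.0015,0,0],[0,0,0],0.0],[[0,0,0],[0,0,0],0.0]]';python3 go.py p .024 -.005 .0397
```

```text
clock: 11.8
position: [0.6181, 0.0881, 0.0398]
ee_rot: [-3.121, 0.35, 0.001]
force: [-4.4, 1.5, 6.5]
width: 0.327
t 11.8 pos [0.6181 0.0881 0.0398] yaw -12.8 turn(tool,deg) [-0.03  0.03 -0.  ] shift mm after turn [-0.   1.4  0.1] F [-4.4  1.5  6.5]
```

```bash
python3 -m pendant '[[[0.001,0,0],[0,0,0],0.0],[[0,0,0],[0,0,0],0.0]]';python3 go.py p .024 -.005 .0397
```

```text
clock: 12.05
position: [0.6185, 0.088, 0.0398]
ee_rot: [-3.122, 0.35, 0.002]
force: [-7.4, 1.0, 8.0]
width: 0.328
t 12.05 pos [0.6185 0.088  0.0398] yaw -12.79 turn(tool,deg) [-0.01  0.09  0.01] shift mm after turn [-0.4  1.4  0.1] F [-7.4  1.   8. ]
```

```bash
python3 -m pendant '[[[0.001,0,0],[0,0,0],0.0],[[0,0,0],[0,0,0],0.0]]';python3 go.py p .024 -.005 .0397; python3 - <<'E'
from h import *
a,_=snap('side','side4.png')
cv2.imwrite('pics/c4.png',cv2.resize(a[240:370,290:430],(646,600),interpolation=2)[:,:,::-1])
E
```

```text
clock: 12.3
position: [0.6186, 0.088, 0.0398]
ee_rot: [-3.122, 0.349, 0.005]
force: [-10.1, 1.8, 12.0]
width: 0.324
t 12.3 pos [0.6186 0.088  0.0398] yaw -12.77 turn(tool,deg) [0.   0.17 0.03] shift mm after turn [-0.6  1.4  0.1] F [-10.1   1.8  12. ]
```

View pics/c4.png

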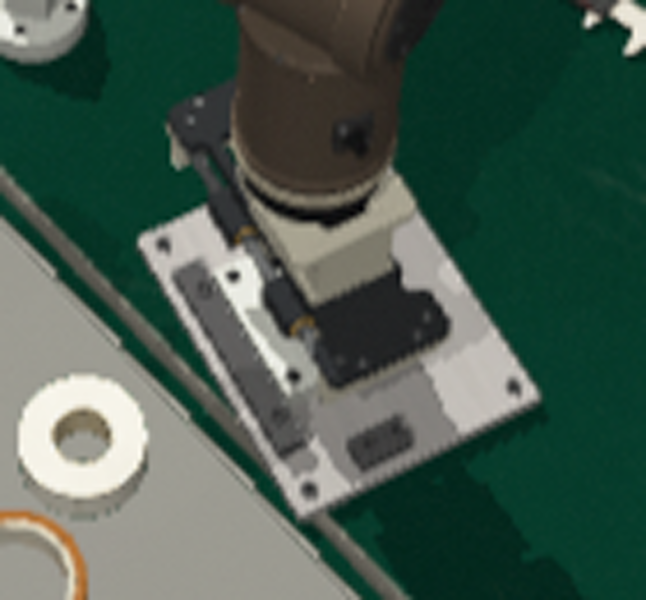

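The long edge lies along the rail (crop (230,320)). The motion stopped and the force rose to about 10 N, so it bears on the rail while still clear of the end stop. I'll ease off and slide along the rail.

```bash
python3 -m pendant '[[[-0.001,0,-0.0008],[0,0,0],0.0],[[0,-0.006,0],[0,0,0],0.0],[[0,-0.006,0],[0,0,0],0.0],[[0,-0.006,0],[0,0,0],0.0],[[0,-0.006,0],[0,0,0],0.0],[[0,-0.004,0],[0,0,0],0.0],[[0,0,0],[0,0,0],0.0]]';python3 go.py p .024 .031 .0397
```

```text
clock: 13.22
position: [0.6243, 0.1133, 0.0399]
ee_rot: [3.12, -0.352, -0.004]
force: [-6.6, -3.8, 4.2]
width: 0.324
t 13.22 pos [0.6243 0.1133 0.0399] yaw -12.87 turn(tool,deg) [ 0.15  0.13 -0.07] shift mm after turn [-0.5 -8.7  0.2] F [-6.6 -3.8  4.2]
```

```bash
python3 -m pendant '[[[0,-0.004,0],[0,0,0],0.0],[[0,-0.002,0],[0,0,0],0.0],[[0,0,0],[0,0,0],0.0]]';python3 go.py p .024 .031 .0397
```

```text
clock: 13.6
position: [0.6255, 0.1187, 0.0399]
ee_rot: [3.119, -0.352, -0.004]
force: [-8.2, -3.5, 7.2]
width: 0.323
t 13.6 pos [0.6255 0.1187 0.0399] yaw -12.89 turn(tool,deg) [ 0.17  0.14 -0.09] shift mm after turn [-0.5 -3.2  0.2] F [-8.2 -3.5  7.2]
```

```bash
python3 -m pendant '[[[0,-0.0015,0],[0,0,0],0.0],[[0,0,0],[0,0,0],0.0]]';python3 go.py p .024 .031 .0397
```

```text
clock: 13.85
position: [0.6258, 0.1198, 0.0399]
ee_rot: [3.119, -0.353, -0.005]
force: [-7.8, -5.6, 7.0]
width: 0.324
t 13.85 pos [0.6258 0.1198 0.0399] yaw -12.91 turn(tool,deg) [ 0.2   0.15 -0.11] shift mm after turn [-0.5 -2.1  0.2] F [-7.8 -5.6  7. ]
```

```bash
python3 -m pendant '[[[0,-0.001,0],[0,0,0],0.0],[[0,0,0],[0,0,0],0.0]]';python3 go.py p .024 .031 .0397
```

```text
clock: 14.1
position: [0.626, 0.1206, 0.0399]
ee_rot: [3.118, -0.353, -0.005]
force: [-8.1, -6.0, 7.2]
width: 0.328
t 14.1 pos [0.626  0.1206 0.0399] yaw -12.91 turn(tool,deg) [ 0.2   0.15 -0.11] shift mm after turn [-0.5 -1.2  0.2] F [-8.1 -6.   7.2]
```

```bash
python3 -m pendant '[[[0,-0.0015,0],[0,0,0],0.0],[[0,0,0],[0,0,0],0.0]]';python3 go.py p .024 .031 .0397
```

```text
clock: 14.35
position: [0.6263, 0.1222, 0.0399]
ee_rot: [3.119, -0.353, -0.005]
force: [-7.9, -6.5, 6.4]
width: 0.325
t 14.35 pos [0.6263 0.1222 0.0399] yaw -12.91 turn(tool,deg) [ 0.2   0.15 -0.11] shift mm after turn [-0.5  0.4  0.2] F [-7.9 -6.5  6.4]
```

```bash
python3 -m pendant '[[[0,-0.001,0],[0,0,0],0.0],[[0,0,0],[0,0,0],0.0]]';python3 go.py p .024 .031 .0397
```

```text
clock: 14.6
position: [0.6264, 0.1224, 0.0399]
ee_rot: [3.118, -0.353, -0.005]
force: [-8.5, -7.4, 7.6]
width: 0.325
t 14.6 pos [0.6264 0.1224 0.0399] yaw -12.94 turn(tool,deg) [ 0.25  0.16 -0.14] shift mm after turn [-0.5  0.6  0.2] F [-8.5 -7.4  7.6]
```

Motion is stopping. One more small push should confirm the contact.

```bash
python3 -m pendant '[[[0,-0.0015,0],[0,0,0],0.0],[[0,0,0],[0,0,0],0.0]]';python3 go.py p .024 .031 .0397; python3 - <<'E'
from h import *
a,_=snap('side','side5.png')
cv2.imwrite('pics/c5.png',cv2.resize(a[240:370,290:430],(646,600),interpolation=2)[:,:,::-1])
E
```

```text
clock: 14.85
position: [0.6264, 0.1225, 0.04]
ee_rot: [3.116, -0.354, -0.006]
force: [-11.0, -10.2, 11.7]
width: 0.327
t 14.85 pos [0.6264 0.1225 0.04  ] yaw -12.98 turn(tool,deg) [ 0.35  0.19 -0.18] shift mm after turn [-0.5  0.7  0.3] F [-11.  -10.2  11.7]
```

View pics/c5.png

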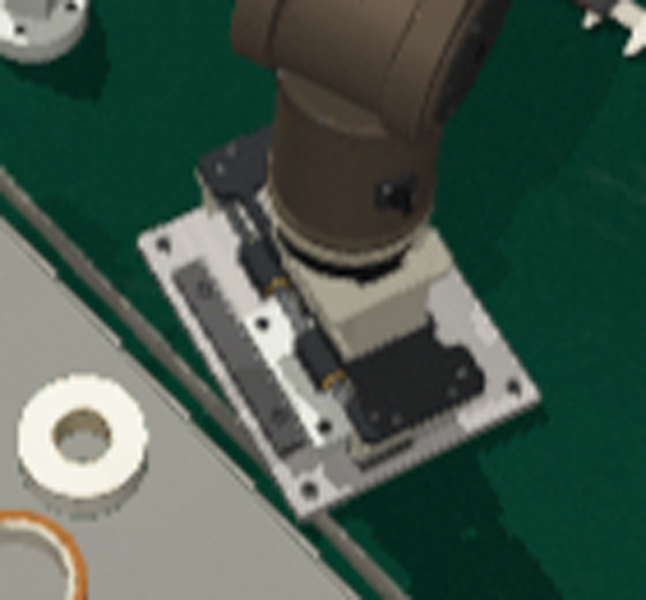

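The foot end is now at the end stop (crop (320,430)–(370,460)) and the long side is on the rail. Motion stalled at the predicted 31 mm and the force rose. I'll relax the preload, open and retreat upward.

```bash
python3 -m pendant '[[[-0.001,0.0015,-0.001],[0,0,0],0.0],[[0,0,0],[0,0,0],0.0]]'; python3 -m pendant '[[[0,0,0],[0,0,0],0.05],[[0,0,0],[0,0,0],0.06],[[0,0,0],[0,0,0],0.07],[[0,0,0],[0,0,0],0.07],[[0,0,0],[0,0,0],0.07],[[0,0,0],[0,0,0],0.07]]'; python3 go.py p .024 .031 .0397
```

```text
clock: 15.15
position: [0.6264, 0.1225, 0.0404]
ee_rot: [3.118, -0.353, -0.003]
force: [-2.8, -6.4, -0.9]
width: 0.328
clock: 15.9
position: [0.6271, 0.1256, 0.0412]
ee_rot: [-3.122, 0.351, -0.0]
force: [0.6, -0.3, -0.7]
width: 0.76
t 15.9 pos [0.6271 0.1256 0.0412] yaw -12.83 turn(tool,deg) [-0.   -0.01 -0.03] shift mm after turn [-0.4  3.9  1.5] F [ 0.6 -0.3 -0.7]
```

Open to about 70 mm with no force on the tool. I'll lift and swing back clear.

```bash
python3 -m pendant '[[[0,0,-0.015],[0,0,0],0.07],[[0,0,-0.03],[0,0,0],0.07],[[0,0,-0.04],[0,0,0],0.07],[[0,0,-0.05],[0,0,0],0.07],[[-0.03,0.04,0],[0,0,0],0.07],[[-0.03,0.05,0],[0,0,0],0.07],[[-0.03,0.05,0],[0,0,0],0.07],[[-0.03,0.05,0],[0,0,0],0.07],[[-0.02,0.05,0],[0,0,0],0.07],[[0,0,0],[0,0,0],0.07]]'; python3 - <<'E'
from h import *
from go import F0,FY
for n in('top','side'):
    im,d=snap(n,n+'6.png'); W=world(n,d); a=np.radians(FY)
    L=(W[...,:2]-F0)@np.array([[np.cos(a),-np.sin(a)],[np.sin(a),np.cos(a)]])
    loc=(d>0)&(abs(L[...,0]-.024)<.05)&(abs(L[...,1]-.031)<.06)
    neck=loc&(W[...,2]>.055)&(W[...,2]<.08); P=L[neck]*1000
    r=cv2.minAreaRect(P.astype(np.float32)); print(n,'neck plate mm',r,np.median(W[neck][:,2]))
a=cv2.imread('pics/side6.png')[240:370,290:430]; b=cv2.imread('pics/top6.png')[165:275,160:280]
cv2.imwrite('pics/c6.png',np.hstack([cv2.resize(a,(400,371)),cv2.resize(b,(400,371))]))
E
```

```text
clock: 17.15
position: [0.435, -0.0808, 0.1773]
ee_rot: [3.12, -0.36, 0.001]
force: [-0.1, 1.0, 0.5]
width: 0.762
top neck plate mm ((24.454736709594727, 30.402202606201172), (31.62761878967285, 30.285953521728516), 89.02950286865234) 0.06761335308000106
side neck plate mm ((24.49523162841797, 32.00920104980469), (31.86536979675293, 31.087316513061523), 89.77206420898438) 0.06688017287017055
```

View pics/c6.png

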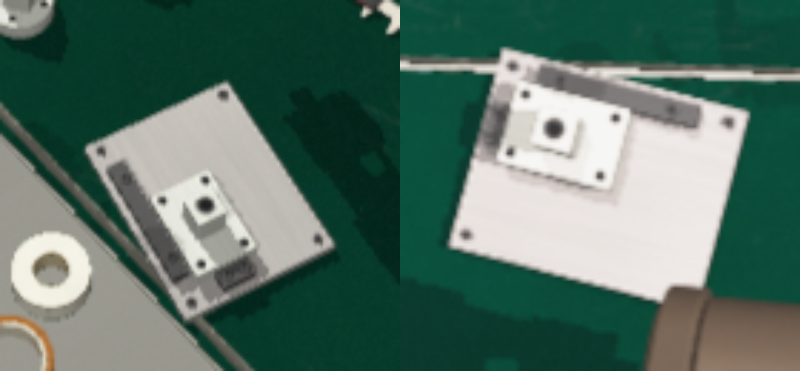

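The housing is flat, against the rail and the end stop (neck at plate 24.5, 31 mm, top at z = 0.067 m), and the gripper is clear.

```bash
python3 -c "
from cell import arm
print(arm.sign_off())"
```

```text
the job is handed in; nothing more can be done
None
```

The rectangular-footed housing is loaded on the fixture plate, flat and against both the rail and the end stop. The job was handed in at about 17 s.

- **What I did:** I gripped the bare-aluminium, rectangular-footed housing by its neck and set it near the middle of the plate, aiming for plate (-5, -5) mm. I pressed it down with about 15 N for over half a second. I then slid it to the rail until motion stalled at about 10 N, and along the rail until it stalled on the end stop. After that I released it and moved the arm clear.
- **Final checks:** Both cameras put the neck centre at plate x = 24.5 mm and y = 30.4 mm (top) and 32.0 mm (side); the nominal position is 24 and 31 mm. The heading is within about 1° and the top is at 67 to 68 mm, as expected for a flat housing. The 1.6 mm difference between the cameras is about their calibration error.
- **Not measured:** I did not re-measure the round housing at the end. The arm passed well above it and the later pictures show it standing where it was.

No check failed.

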